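# Fit a bayonet filter cell on a fume unit and hold it home

### The arm

A 6-joint arm with a two-finger parallel gripper is mounted at the origin on the work surface. World frame = base frame: x ahead of the robot, y to its left, z up, the work surface at z = 0. Lengths are in mm, angles in rad, forces in N, time in s.
With the tool pointing down it reaches from about 275 to 750 mm from the base axis. Payload 10.2 kg.
Tool frame: the origin (TCP) lies midway between the tips of the shut fingers; the grasp point (between the pads) lies 19 mm behind it (manip.grasp_offset is the distance from the TCP to the grasp point, in mm); z points along the fingers, y is the direction in which the jaws open and shut (so a half turn about z gives the same grasp; the last joint's range is limited). The gripper opens to 88 mm and grips with 3 to 60 N. Pads are 18 mm wide; open, the fingers measure 123 mm over their backs; the gripper's body (75 mm by 187 mm) begins 45 mm behind the grasp point.
Start: joints at [0.881, 0.313, 1.498, -0, 1.331, -0.223], TCP at [236.279, 468.832, 238.72] pointing down, gripper open.
Joint ranges: [-2.94, 2.94], [-0.97, 2.17], [0.19, 2.56], [-1.23, 4.37], [0.02, 3.11], [-2.88, 2.88]. Speed limits (rad/s): [2.39, 2.39, 3.01, 3.14, 3.14, 3.14].

### API

Orientations are given as a unit quaternion [w, x, y, z].
In Python, from cell import manip gives the robot as it stands.
- The arm moves only by the shell command python3 -m pendant 'ROWS'. ROWS is a JSON object of lists of equal length, an entry for each row: "translation": the shift along the tool's x, y, z normalised to -1 to 1, where 1 is 25 mm, a list of three; "turn": the turn, a rotation vector about the tool's x, y, z normalised to -1 to 1, where 1 is 180 degrees, a list of three; "claw": the closure, from 0 (fully open) to 1 (shut). A call has 1 to 5 rows; each row shifts and turns the commanded pose from where the row before left it, along the tool's axes as they then stand; what a row does not reach is not made up. A row lasts 1/12 s, in which the tool goes at most 41.7 mm and 7.16 degrees, less where a joint would pass 70% of its speed; a pose out of reach is approached as far as the arm can. A call with a number of a shift or a turn outside -1 to 1 is refused whole. A call with a gripper value outside its range is refused whole. The fingers move at their own pace and stop on an object; the grip force is fixed at half the most. Time passes only in rows, so rows that do not move let the fingers close. It gives the time, the measured TCP pose, the force and the opening at its end, in the units of the state.
- manip.read_state(): the state, without advancing time (a new reading comes with each control period).
- manip.snapshot(name): name is "side" or "top"; returns a dict with "img" (420x560x3 uint8, red, green, blue), "fx", "fy", "cx", "cy" (pixels), "dist" ([k1, k2, p1, p2, k3] as OpenCV has them; the pictures are not rectified), "T" (4x4, takes a point from camera to world coordinates). Camera axes: x right, y up, looking along -z (the intrinsics and any distortion apply to the point x, -y, -z); pixel columns grow to the right and rows downward; lengths in mm; the calibration is good to about 2 mm. A picture is of the moment at which its call begins. There is no depth.
- manip.job_done(): hands the job in, once; it reports no verdict.
The state is a dict: "clock": time; "joint_pos": joint angles; "joint_velocities": joint speeds; "effort": joint torques, N m; "eef_pos": TCP position; "tool_rot": TCP orientation; "contact_force": force on the tool from outside, world axes, zero at the start; "moment": the same for the moment, N m; "grip_width": finger opening in mm.
Only numpy, scipy, OpenCV 4.12 (cv2) and the standard library are available. Lean on these libraries where they do the work, as an engineer would, in place of code of your own. Each camera call takes 0.05 s, during which the arm holds its last target. There are 200 camera calls.

### The job

Pick up the knurled round filter cell from the bench and set it over the upright inlet stub of the grey fume filter unit, then turn it under a light push until its hidden keyways drop over the stub's lugs. Push it down fully home, flat on the rubber gasket, against the sprung valve pin and finish while the gripper is still holding it pushed home. Leave the bottle, the yellow module and the tin where they are.

Things in the scene. Friction and masses are not known exactly. Their poses are not given: they have to be found in the camera images.
- cell_center (a point): Centre (half-way up) of the loose filter cell: knurled aluminium collar 56 mm across, 45 mm tall, closed black grille top, open end down on the bench; 0.10 to 0.18 kg; z up along its axis. Its bore is 36 mm across, 39 mm deep, with three keyways 10 mm wide, 120 degrees apart, running up its wall; hidden inside, and nothing outside marks them.
- inlet_seat (a point): Centre of the top face of the rubber gasket (62 mm across) round the foot of the inlet stub, on top of the grey fume filter unit, a fixed box 200 x 180 x 100 mm; 103 mm above the bench, z up. Home: the cell's lower rim lies on the gasket, its centre 22.5 mm above this point. The frame's x and y follow the box, not the lugs.
- lug_level (a point): On the stub's axis, level with the tops of its three lugs, 14 mm above inlet_seat. The lugs are 6 mm wide, 4 mm high, 120 degrees apart and reach 21 mm from the axis; their angle differs from run to run and is not given. A cell at a wrong angle rests on them by its lower rim and drops within at most a third of a turn; play is 2 mm (6 degrees) each way.
- stub_top (a point): Centre of the top of the upright steel stub, 28 mm above inlet_seat. The stub is 33.6 mm across, coned over its top 6 mm to 25 mm. A brass valve pin, 16 mm across, stands 17 mm above this point out of its middle.
- valve (a joint): How far the sprung valve pin is pressed down (m), 0 when free. The cell's top meets it 6 mm before home, so it reads about 0.006 with the cell home. It pushes up with about 3.5 N at first and 7.7 N at home, and lifts the cell again if it is let go.
- flux: Bystander: amber bottle, 36 mm across, 95 mm tall; origin under its centre.
- module: Bystander: yellow electronic module, 75 x 50 x 50 mm; origin under its centre.
- tin: Bystander: flat round tin, 60 mm across, 30 mm tall; origin under its centre.

How it is judged (in metres and radians):
On the way, in this order (a step that is already met when the one before it is completed fails the run):
1. the cell is lifted clear of the bench (height (world z) of cell_center above 0.06 m), for 0.1 s.
2. the cell is down over the stub, resting on the lugs or lower (z of cell_center in the frame of inlet_seat below 0.0405 m and horizontal distance between cell_center and inlet_seat below 0.004 m and angle between cell_center's own z axis and vertical below 0.15 rad), for 0.1 s.
At the end, for the whole second after the job is handed in: The cell is home on the gasket (within 2 mm), on the stub's axis (within 4 mm), upright (within 0.06 rad), the valve pin pressed in by more than 4 mm, the fingers still bearing on the cell with more than 2 N, and nothing moving (under 20 mm/s), for the whole last second (z of cell_center in the frame of inlet_seat between 0.0195 and 0.0245 m and horizontal distance between cell_center and inlet_seat below 0.004 m and angle between cell_center's own z axis and vertical below 0.06 rad and value of joint valve above 0.004 m and contact force between the fingers and cell above 2 N and linear speed of cell below 0.02 m/s); the arm keeps its last pose, push and grip.
It fails at once if the bottle is moved by more than 20 mm (distance of flux from where it was at the start of the episode above 0.02 m).
It fails at once if the yellow module is moved by more than 20 mm (distance of module from where it was at the start of the episode above 0.02 m).
It fails at once if the tin is moved by more than 20 mm (distance of tin from where it was at the start of the episode above 0.02 m).
It also fails if it takes over 54 s, if anything falls off the work surface, if the arm or the gripper's body presses on something with over 40 N, if the wrist force passes 120 N, or if a joint passes its speed limit or range.

## Working session

There is one attempt and no reset: what is moved stays moved. The work goes in short steps, Python scripts to look and compute and a shell command to move; the robot and the scene stay as the last step left them, time stands still between calls to the robot, and variables do not carry over. Pictures are saved under pics/ and viewed, about 8 in all and at most 12, crops included, and the job is handed in when it is done.

```bash
mkdir -p pics; ls; python3 - <<'E'
from cell import manip
import cv2
for n in("side","top"):
    s=manip.snapshot(n); cv2.imwrite(f"pics/{n}0.png",s["img"][:,:,::-1]); print(n,s["fx"],s["fy"],s["cx"],s["cy"],s["dist"],s["T"])
print(manip.read_state())
E
```

```text
pics
side 437.41815794662773 437.41815794662773 279.5998839878998 208.4092887336719 [-0.00920082  0.          0.          0.          0.        ] [[-9.23764531e-01  2.80400896e-01 -2.60834103e-01  3.63216981e+02]
 [-3.82960903e-01 -6.76024312e-01  6.29549106e-01  5.77878398e+02]
 [ 1.95938178e-04  6.81444398e-01  7.31869862e-01  7.27781847e+02]
 [ 0.00000000e+00  0.00000000e+00  0.00000000e+00  1.00000000e+00]]
top 508.83848164965644 508.83848164965644 269.91659901849357 203.1002652239181 [-0.17472076  0.          0.          0.          0.        ] [[ 2.92296581e-03  9.97054553e-01 -7.66399007e-02  5.47450438e+02]
 [-9.99975702e-01  3.39933893e-03  6.08601480e-03  2.02497741e+01]
 [ 6.32861376e-03  7.66202493e-02  9.97040263e-01  9.36508480e+02]
 [ 0.00000000e+00  0.00000000e+00  0.00000000e+00  1.00000000e+00]]
{'clock': 0.1, 'joint_pos': array([ 8.80608710e-01,  3.13407305e-01,  1.49830692e+00,  6.31154621e-06,
        1.33099507e+00, -2.23394384e-01]), 'joint_velocities': array([-0.00034607, -0.0004248 , -0.00221052, -0.00076706, -0.00109043,
        0.00030381]), 'effort': array([ 2.79354383e-03, -4.02810109e+01, -2.52644813e+01,  6.95061288e-02,
        3.41875479e-02, -2.25747067e-05]), 'eef_pos': array([236.13979527, 468.67235582, 238.23191197]), 'tool_rot': array([-2.49008559e-04,  2.31284068e-01,  9.72886102e-01, -4.99723598e-04]), 'contact_force': array([ 0.24582109,  0.20811746, -0.59983951]), 'moment': array([-0.00312014, -0.00475142,  0.0610721 ]), 'grip_width': 88.03712888768464}
```

View pics/side0.png

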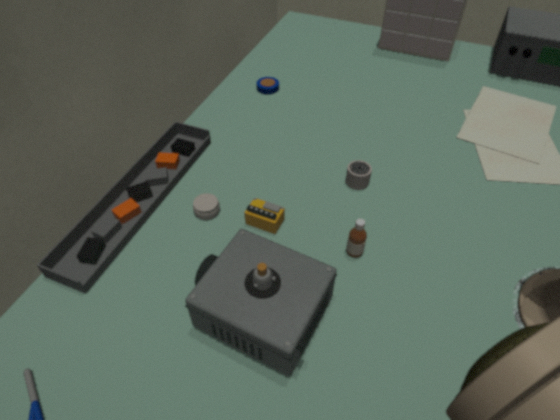

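View pics/top0.png

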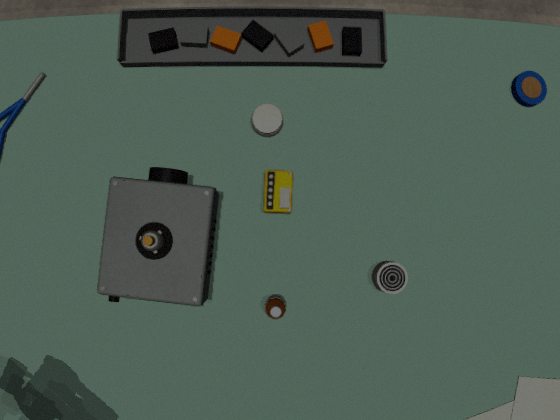

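The top view shows the cell at about (391,278), the stub and gasket at (153,241), the bottle at (276,308), the module at (279,191) and the tin at (267,120). The side view shows the cell at (359,175), the stub at (262,280) and the bottle at (357,238). Next I'll enlarge crops to measure them.

```bash
cat > h.py <<'E'
import numpy as np, cv2
def K(s): return np.array([[s["fx"],0,s["cx"]],[0,s["fy"],s["cy"]],[0,0,1.]])
def toworld(s,uv,z):
    p=cv2.undistortPoints(np.array([[uv]],float),K(s),np.array(s["dist"]))[0,0]
    T=np.array(s["T"]); d=T[:3,:3]@[p[0],-p[1],-1.]; o=T[:3,3]
    return o+d*(z-o[2])/d[2]
def topix(s,P):
    T=np.array(s["T"]); c=(np.asarray(P,float).reshape(-1,3)-T[:3,3])@T[:3,:3]
    c=c*[1,-1,-1]
    return cv2.projectPoints(c.reshape(-1,1,3),np.zeros(3),np.zeros(3),K(s),np.array(s["dist"]))[0][:,0]
def circ(c,r,z,n=60):
    a=np.linspace(0,2*np.pi,n); return np.c_[c[0]+r*np.cos(a),c[1]+r*np.sin(a),0*a+z]
def crop(img,u,v,h,k):
    c=img[v-h:v+h,u-h:u+h,::-1]; c=cv2.resize(c,None,fx=k,fy=k,interpolation=cv2.INTER_CUBIC)
    return cv2.convertScaleAbs(c,alpha=1.8)
E
python3 - <<'E'
from cell import manip
from h import *
t=manip.snapshot("top"); s=manip.snapshot("side")
o=[]
for S,u,v,nm in((t,153,241,'tS'),(t,391,278,'tC'),(s,262,280,'sS'),(s,359,175,'sC')): o.append(crop(S["img"],u,v,25,6)) 
cv2.imwrite("pics/c1.png",np.vstack([np.hstack(o[:2]),np.hstack(o[2:])]))
print("cell",toworld(t,(391.5,277.5),45),toworld(s,(359,168),45))
print("gasket",toworld(t,(153.5,240.5),103),toworld(s,(262.5,281),103))
print("flux",toworld(t,(276,312),90),toworld(s,(360,224),93)); print("module",toworld(t,(278,191),50),"tin",toworld(t,(267,119),30))
for p in ((113,178),(216,188),(204,304),(98,292)): print("corner",toworld(t,p,100))
E
```

```text
cell [ 485.00870788 -200.17346355   45.        ] [ 484.69645297 -199.54264968   45.        ]
gasket [549.04222677 206.86162063 103.        ] [548.36825894 206.44091861 103.        ]
flux [431.79836982   4.486334    90.        ] [431.20780639  10.48498872  93.        ]
module [636.89247153   0.74618281  50.        ] tin [770.51012994  20.46902192  30.        ]
corner [653.18429303 279.1446275  100.        ]
corner [636.51117666 104.45094553 100.        ]
corner [445.53030981 122.69152548 100.        ]
corner [462.10872509 301.36080645 100.        ]
```

View pics/c1.png

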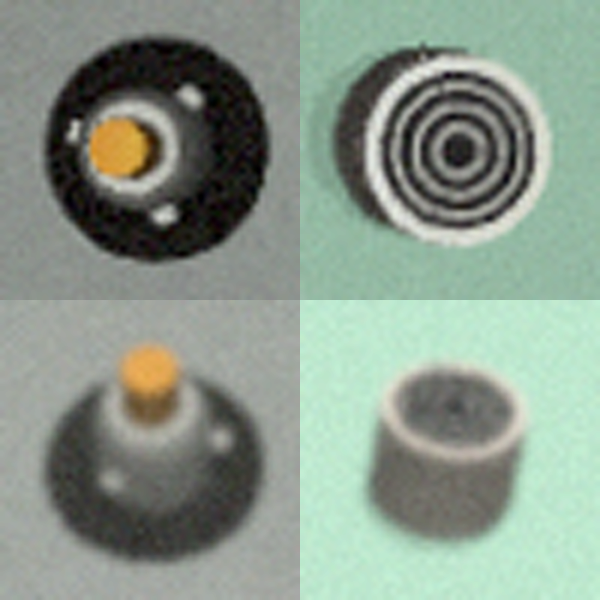

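The crops show the gasket at x 45–268, y 36–262 (top) with lug marks at (190,97), (75,130) and (164,215). The cell's top disc is at x 365–550, y 53–246. I'll fit circles to these extents and work out the lug angles.

```bash
python3 - <<'E'
from cell import manip
from h import *
from scipy.optimize import least_squares
t=manip.snapshot("top"); s=manip.snapshot("side")
def px(x,y,u,v): return u-25+(x+.5)/6-.5, v-25+(y+.5)/6-.5
def ext(S,c,r,z): p=topix(S,circ(c,r,z,200)); return np.r_[p.min(0),p.max(0)]
def fit(S,e,u,v,r,z,c0):
    m=np.r_[px(e[0],e[1],u,v),px(e[2],e[3],u,v)]; k=~np.isnan(m)
    f=lambda c:(ext(S,c,r,z)-m)[k]
    q=least_squares(f,c0,diff_step=1e-4); return q.x,f(q.x)
n=np.nan
g=fit(t,(45,36,268,262),153,241,31,103,(549,206)); print("gask top",g)
print("gask side",fit(s,(45,n,262,262),262,280,31,103,(549,206)))
print("cell top",fit(t,(65,53,250,246),391,278,28,45,(485,-200)))
print("cell side",fit(s,(80,60,225,160),359,175,28,45,(485,-200)))
L=[]
for p in((190,97),(75,130),(164,215)):
    w=toworld(t,px(*p,153,241),117); L.append(w); d=w[:2]-g[0]; print("lug",w,np.hypot(*d),np.degrees(np.arctan2(d[1],d[0])))
for p in((112,180),(220,139)): w=toworld(s,px(*p,262,280),117); print("lug side",w)
print(np.mean(L,0))
w=toworld(t,px(117,148,153,241),148);print("pin top",w, "side",toworld(s,px(150,65,262,280),148))
E
```

```text
gask top (array([549.22243991, 206.71920285]), array([ 0.10799473,  0.01670958, -0.10601011, -0.01624891]))
gask side (array([547.87250708, 208.87662747]), array([-0.30531438,  0.30571235, -0.01946153]))
cell top (array([ 484.99829589, -200.8971285 ]), array([-0.08660504,  0.21693396,  0.08679179, -0.21715682]))
cell side (array([ 484.95891437, -200.27028064]), array([ 0.01076146,  0.3298055 , -0.0107569 , -0.30542077]))
lug [563.26512132 194.46353198 117.        ] 18.638625739693396 -41.11264588406591
lug [554.0825203  226.01219557 117.        ] 19.895726917938973 75.86085394711787
lug [531.37604059 201.15522137 117.        ] 18.693631496793344 -162.68406007168997
lug side [552.37696993 225.69204739 117.        ]
lug side [530.31544101 202.0686519  117.        ]
[549.57456074 207.21031631 117.        ]
pin top [549.25253362 206.99031282 148.        ] side [548.54493903 206.53325872 148.        ]
```

```bash
R='{"translation":[[-0.84,-0.78,0],[-0.84,-0.78,0],[-0.84,-0.78,0],[-0.84,-0.78,0],[-0.84,-0.78,0]],"turn":[[0,0,0],[0,0,0],[0,0,0],[0,0,0],[0,0,0]],"claw":[0,0,0,0,0]}' ; unset R
python3 -m pendant '{"translation":[[-0.84,-0.78,0],[-0.84,-0.78,0],[-0.84,-0.78,0],[-0.84,-0.78,0],[-0.84,-0.78,0]],"turn":[[0,0,0],[0,0,0],[0,0,0],[0,0,0],[0,0,0]],"claw":[0,0,0,0,0]}'
python3 -m pendant '{"translation":[[-0.84,-0.78,0],[-0.84,-0.78,0],[-0.84,-0.78,0],[-0.84,-0.78,0],[-0.84,-0.78,0]],"turn":[[0,0,0],[0,0,0],[0,0,0],[0,0,0],[0,0,0]],"claw":[0,0,0,0,0]}'
```

```text
clock: 0.72
eef_pos: [286.3, 333.3, 238.7]
tool_rot: [0.0, 0.231, 0.973, 0.0]
contact_force: [1.1, 0.3, 1.4]
grip_width: 88.0
clock: 1.13
eef_pos: [336.2, 198.9, 238.8]
tool_rot: [0.0, 0.231, 0.973, 0.0]
contact_force: [1.0, 0.3, 0.4]
grip_width: 88.3
```

```bash
python3 -m pendant '{"translation":[[-0.84,-0.78,0],[-0.84,-0.78,0],[-0.84,-0.78,0],[-0.84,-0.78,0],[-0.84,-0.78,0]],"turn":[[0,0,0],[0,0,0],[0,0,0],[0,0,0],[0,0,0]],"claw":[0,0,0,0,0]}'
python3 -m pendant '{"translation":[[-0.84,-0.78,0],[-0.84,-0.78,0],[-0.84,-0.78,0],[-0.84,-0.78,0],[-0.84,-0.78,0]],"turn":[[0,0,0],[0,0,0],[0,0,0],[0,0,0],[0,0,0]],"claw":[0,0,0,0,0]}'
python3 -m pendant '{"translation":[[-0.84,-0.78,0],[-0.84,-0.78,0],[-0.84,-0.78,0],[-0.84,-0.78,0],[0,0,0]],"turn":[[0,0,0],[0,0,0],[0,0,0],[0,0,0],[0,0,0]],"claw":[0,0,0,0,0]}'
python3 -m pendant '{"translation":[[0,0,1],[0,0,1],[0,0,1],[0,0,1],[0,0,1]],"turn":[[0,0,0],[0,0,0],[0,0,0],[0,0,0],[0,0,0]],"claw":[0,0,0,0,0]}'
python3 -m pendant '{"translation":[[0,0,0],[0,0,0]],"turn":[[0,0,0],[0,0,0]],"claw":[0,0]}'
python3 - <<'E'
from cell import manip
import numpy as np
p=manip.read_state()["eef_pos"]; d=np.array([485,-200.5,58])-p; print(p,(-.89302*d[0]+.45003*d[1])/25,(.45003*d[0]+.89302*d[1])/25,-d[2]/25)
E
```

```text
clock: 1.55
eef_pos: [386.2, 64.4, 238.9]
tool_rot: [0.0, 0.231, 0.973, 0.0]
contact_force: [1.0, 1.1, 0.2]
grip_width: 88.2
clock: 1.97
eef_pos: [436.1, -69.9, 238.8]
tool_rot: [0.0, 0.231, 0.973, 0.0]
contact_force: [-0.4, 0.2, -0.4]
grip_width: 87.8
clock: 2.38
eef_pos: [476.5, -179.7, 238.1]
tool_rot: [0.0, 0.233, 0.973, -0.0]
contact_force: [0.6, -0.3, 0.2]
grip_width: 88.3
clock: 2.8
eef_pos: [475.5, -175.4, 112.7]
tool_rot: [0.0, 0.231, 0.973, 0.0]
contact_force: [0.9, -0.2, 0.2]
grip_width: 88.0
clock: 2.97
eef_pos: [475.5, -175.4, 113.7]
tool_rot: [-0.001, 0.231, 0.973, 0.0]
contact_force: [-0.2, -0.3, 0.4]
grip_width: 87.9
[ 475.45475988 -175.44033088  113.66582339] -0.7920677291583179 -0.7233256521697037 2.226632935611296
```

```bash
python3 -m pendant '{"translation":[[-0.79,-0.72,0],[0,0,0.9],[0,0,0.9],[0,0,0.9],[0,0,0.9]],"turn":[[0,0,0],[0,0,0],[0,0,0],[0,0,0],[0,0,0]],"claw":[0,0,0,0,0]}'
python3 -m pendant '{"translation":[[0,0,0.4],[0,0,0.22],[0,0,0],[0,0,0]],"turn":[[0,0,0],[0,0,0],[0,0,0],[0,0,0]],"claw":[0,0,0,0]}'
python3 -m pendant '{"translation":[[0,0,0],[0,0,0],[0,0,0],[0,0,0],[0,0,0]],"turn":[[0,0,0],[0,0,0],[0,0,0],[0,0,0],[0,0,0]],"claw":[1,1,1,1,1]}'
python3 -m pendant '{"translation":[[0,0,0],[0,0,0],[0,0,0],[0,0,0],[0,0,0]],"turn":[[0,0,0],[0,0,0],[0,0,0],[0,0,0],[0,0,0]],"claw":[1,1,1,1,1]}'
python3 - <<'E'
from cell import manip
from h import *
t=manip.snapshot("top"); s=manip.snapshot("side")
cv2.imwrite("pics/g.png",np.hstack([crop(t["img"],391,278,40,5),crop(s["img"],359,175,40,5)]))
E
```

```text
clock: 3.38
eef_pos: [486.4, -201.5, 24.9]
tool_rot: [0.002, 0.231, 0.973, -0.001]
contact_force: [0.8, 0.4, 0.7]
grip_width: 87.8
clock: 3.72
eef_pos: [486.0, -201.3, 9.6]
tool_rot: [0.001, 0.231, 0.973, -0.0]
contact_force: [0.2, 1.0, -0.3]
grip_width: 88.2
clock: 4.13
eef_pos: [485.4, -201.0, 8.5]
tool_rot: [0.0, 0.231, 0.973, -0.0]
contact_force: [-0.9, -1.8, 0.5]
grip_width: 57.1
clock: 4.55
eef_pos: [485.4, -201.0, 8.5]
tool_rot: [0.0, 0.231, 0.973, -0.0]
contact_force: [-1.4, 0.2, 5.9]
grip_width: 55.5
```

View pics/g.png

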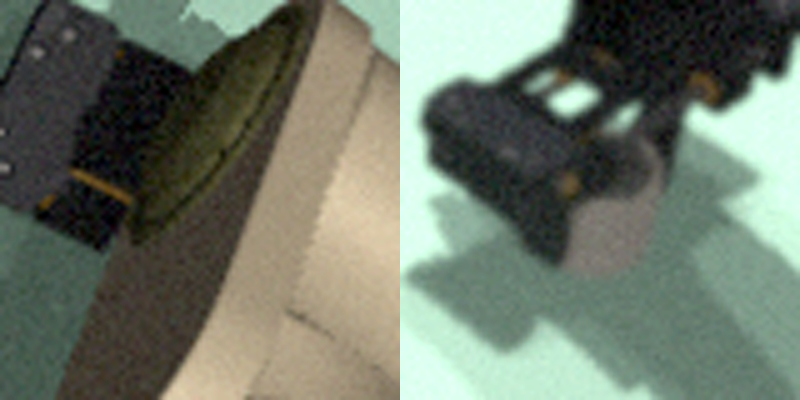

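The grip reads 55.5 mm on the 56 mm collar, and the side crop (about (610,190)) shows the cell between the fingers. Next I lift it and carry it over.

```bash
python3 -m pendant '{"translation":[[0,0,-0.5],[0,0,-1],[0,0,-1],[0,0,-1],[0,0,-1]],"turn":[[0,0,0],[0,0,0],[0,0,0],[0,0,0],[0,0,0]],"claw":[1,1,1,1,1]}'
python3 -m pendant '{"translation":[[0,0,-1],[0,0,-1],[0,0,-0.7],[0.3,0.92,0],[0.3,0.92,0]],"turn":[[0,0,0],[0,0,0],[0,0,0],[0,0,0],[0,0,0]],"claw":[1,1,1,1,1]}'
python3 -m pendant '{"translation":[[0.3,0.92,0],[0.3,0.92,0],[0.3,0.92,0],[0.3,0.92,0],[0.3,0.92,0]],"turn":[[0,0,0],[0,0,0],[0,0,0],[0,0,0],[0,0,0]],"claw":[1,1,1,1,1]}'
python3 -m pendant '{"translation":[[0.3,0.92,0],[0.3,0.92,0],[0.3,0.92,0],[0.3,0.92,0],[0.3,0.92,0]],"turn":[[0,0,0],[0,0,0],[0,0,0],[0,0,0],[0,0,0]],"claw":[1,1,1,1,1]}'
python3 -m pendant '{"translation":[[0.3,0.92,0],[0.3,0.92,0],[0.3,0.92,0],[0.3,0.92,0],[0,0,0]],"turn":[[0,0,0],[0,0,0],[0,0,0],[0,0,0],[0,0,0]],"claw":[1,1,1,1,1]}'
python3 -m pendant '{"translation":[[0,0,0],[0,0,0],[0,0,0]],"turn":[[0,0,0],[0,0,0],[0,0,0]],"claw":[1,1,1]}'
cat > go.py <<'E'
from cell import manip
import numpy as np,sys
from scipy.spatial.transform import Rotation as R
st=manip.read_state(); p=st["eef_pos"]; q=st["tool_rot"]; r=R.from_quat(np.roll(q,-1))
T=np.array([float(a) for a in sys.argv[1:4]])
print(p,"units",np.round(r.inv().apply(T-p)/25,3),"F",st["contact_force"],"M",st["moment"],"w",st["grip_width"],"j6",st["joint_pos"][5],st["clock"],"tilt/y",r.as_matrix()[:,1:3].T.round(4))
E
python3 go.py 549.3 206.8 170
python3 - <<'E'
from cell import manip
from h import *
t=manip.snapshot("top"); s=manip.snapshot("side")
cv2.imwrite("pics/o.png",np.hstack([crop(t["img"],153,241,40,5),crop(s["img"],262,260,40,5)]))
E
```

```text
clock: 5.07
eef_pos: [484.9, -200.5, 121.3]
tool_rot: [-0.001, 0.231, 0.973, 0.0]
contact_force: [-0.2, -0.3, -1.1]
grip_width: 55.3
clock: 5.48
eef_pos: [492.7, -153.1, 188.7]
tool_rot: [0.001, 0.232, 0.973, -0.0]
contact_force: [0.5, -0.4, -2.8]
grip_width: 55.5
clock: 5.9
eef_pos: [510.6, -32.2, 187.6]
tool_rot: [-0.001, 0.231, 0.973, 0.0]
contact_force: [0.0, 0.5, -1.7]
grip_width: 55.5
clock: 6.32
eef_pos: [528.9, 87.4, 187.6]
tool_rot: [-0.001, 0.231, 0.973, -0.0]
contact_force: [0.8, 0.1, -1.6]
grip_width: 55.7
clock: 6.73
eef_pos: [543.4, 185.1, 187.3]
tool_rot: [-0.001, 0.23, 0.973, 0.0]
contact_force: [-0.1, 0.2, -1.6]
grip_width: 55.5
clock: 6.98
eef_pos: [543.6, 180.9, 188.0]
tool_rot: [-0.0, 0.232, 0.973, -0.0]
contact_force: [0.4, 0.5, -1.2]
grip_width: 55.3
[543.62400926 180.85535506 187.95146902] units [0.265 1.029 0.718] F [ 0.37109599  0.48606993 -1.24607153] M [-0.01782137  0.04843533 -0.02817046] w 55.321313853485364 j6 -0.9861230585271997 6.9833 tilt/y [[ 4.509e-01  8.926e-01 -5.000e-04]
 [-7.000e-04 -2.000e-04 -1.000e+00]]
```

View pics/o.png

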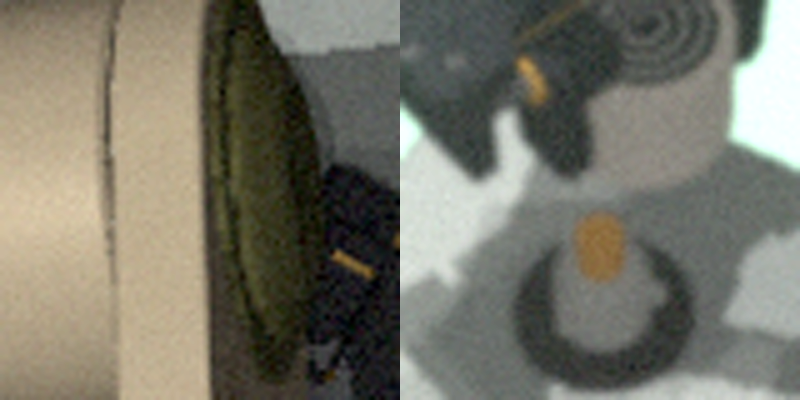

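The side view shows the cell held high at (660,100), short of the stub and pin at (600,250). I'll move the remaining ~26 mm and check the alignment there.

```bash
python3 -m pendant '{"translation":[[0.13,0.51,0],[0.135,0.515,0],[0,0,0.4],[0,0,0.3],[0,0,0]],"turn":[[0,0,0],[0,0,0],[0,0,0],[0,0,0],[0,0,0]],"claw":[1,1,1,1,1]}'
python3 -m pendant '{"translation":[[0,0,0],[0,0,0]],"turn":[[0,0,0],[0,0,0]],"claw":[1,1]}'
python3 go.py 549.3 206.8 140
python3 - <<'E'
from cell import manip
from h import *
s=manip.snapshot("side"); st=manip.read_state(); p=st["eef_pos"]; im=crop(s["img"],262,250,45,8)
g=lambda P:np.round(((topix(s,P)-[217,205]+.5)*8-.5)).astype(int)
z0=p[2]-8.5
for c,r,z,col in((p,28,z0+45,(0,0,255)),(p,28,z0,(0,0,255)),((549.1,207),31,103,(255,0,0)),((549.1,207),8,148,(0,255,0))):
    cv2.polylines(im,[g(circ(c,r,z))],True,col,1)
cv2.imwrite("pics/a.png",im[:600])
E
```

```text
clock: 7.5
eef_pos: [548.3, 207.7, 168.2]
tool_rot: [-0.002, 0.231, 0.973, -0.001]
contact_force: [-0.6, -0.3, -2.6]
grip_width: 55.6
clock: 7.67
eef_pos: [549.4, 207.4, 170.7]
tool_rot: [-0.0, 0.231, 0.973, -0.0]
contact_force: [-0.8, 0.9, -1.8]
grip_width: 55.6
[549.36689913 207.40088213 170.68152059] units [-0.009 -0.022  1.227] F [-0.76563909  0.90552373 -1.82295348] M [0.01435174 0.00080061 0.04423507] w 55.62503428330773 j6 -0.942059488040733 7.6667 tilt/y [[ 4.503e-01  8.929e-01 -2.000e-04]
 [-2.000e-04 -1.000e-04 -1.000e+00]]
```

View pics/a.png

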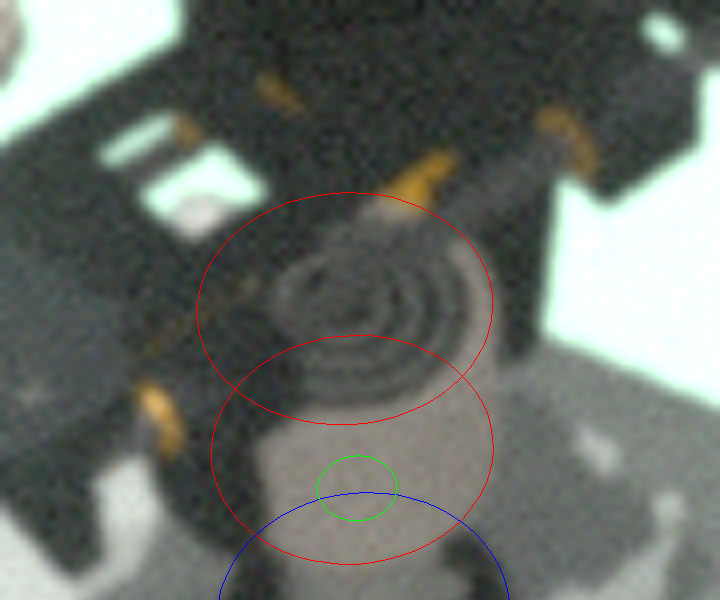

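The overlay agrees with the held cell to within about 1 mm (right edge 500 vs 493 predicted in 8× pixels). Next I lower it in steps, watching the force.

```bash
python3 -m pendant '{"translation":[[0,0,0.4],[0,0,0.4],[0,0,0.3],[0,0,0],[0,0,0]],"turn":[[0,0,0],[0,0,0],[0,0,0],[0,0,0],[0,0,0]],"claw":[1,1,1,1,1]}'
python3 -m pendant '{"translation":[[0,0,0.12],[0,0,0.12],[0,0,0.12],[0,0,0],[0,0,0]],"turn":[[0,0,0],[0,0,0],[0,0,0],[0,0,0],[0,0,0]],"claw":[1,1,1,1,1]}'
python3 go.py 549.3 206.8 125.5
```

```text
clock: 8.13
eef_pos: [549.1, 207.5, 142.5]
tool_rot: [-0.001, 0.231, 0.973, -0.0]
contact_force: [-0.6, -1.1, -1.9]
grip_width: 55.6
clock: 8.55
eef_pos: [549.3, 207.6, 134.1]
tool_rot: [-0.0, 0.231, 0.973, -0.0]
contact_force: [0.1, -0.0, -1.4]
grip_width: 55.4
[549.28630964 207.62302944 134.1074919 ] units [-0.015 -0.029  0.344] F [ 0.08238435 -0.00253245 -1.36496984] M [ 0.01477239 -0.02385425  0.00930167] w 55.37183121144443 j6 -0.9419749647820942 8.55 tilt/y [[ 4.50e-01  8.93e-01 -2.00e-04]
 [-2.00e-04 -1.00e-04 -1.00e+00]]
```

```bash
python3 -m pendant '{"translation":[[0,0,0.1],[0,0,0.1],[0,0,0.06],[0,0,0],[0,0,0]],"turn":[[0,0,0],[0,0,0],[0,0,0],[0,0,0],[0,0,0]],"claw":[1,1,1,1,1]}'
python3 -m pendant '{"translation":[[0,0,0.05],[0,0,0.03],[0,0,0],[0,0,0]],"turn":[[0,0,0],[0,0,0],[0,0,0],[0,0,0]],"claw":[1,1,1,1]}'
python3 go.py 549.3 206.8 125.5
```

```text
clock: 8.97
eef_pos: [549.3, 207.6, 127.6]
tool_rot: [-0.0, 0.231, 0.973, -0.0]
contact_force: [-0.1, 0.2, -2.4]
grip_width: 55.4
clock: 9.3
eef_pos: [549.3, 207.6, 125.7]
tool_rot: [-0.0, 0.231, 0.973, -0.0]
contact_force: [-0.7, 0.2, -1.0]
grip_width: 55.6
[549.32004744 207.62746918 125.69563182] units [-0.014 -0.03   0.008] F [-0.6507732   0.21002849 -0.9954503 ] M [-0.01980787  0.0228393   0.05967784] w 55.560779273445796 j6 -0.9420255145712022 9.3 tilt/y [[ 4.50e-01  8.93e-01 -0.00e+00]
 [-1.00e-04  0.00e+00 -1.00e+00]]
```

```bash
python3 -m pendant '{"translation":[[0,0,0.03],[0,0,0.03],[0,0,0],[0,0,0]],"turn":[[0,0,0],[0,0,0],[0,0,0],[0,0,0]],"claw":[1,1,1,1]}'
python3 go.py 549.3 206.8 125.5
```

```text
clock: 9.63
eef_pos: [549.5, 207.6, 125.4]
tool_rot: [0.0, 0.231, 0.973, 0.0]
contact_force: [-2.8, -0.5, 6.8]
grip_width: 55.7
[549.51620841 207.64326748 125.36239807] units [-0.007 -0.034 -0.006] F [-2.79933297 -0.54886858  6.82314906] M [-0.20843227  0.59182967 -0.05068829] w 55.74578652385905 j6 -0.9419690696819231 9.6333 tilt/y [[ 4.499e-01  8.931e-01  4.000e-04]
 [ 1.000e-03 -0.000e+00 -1.000e+00]]
```

The cell rests on the lugs: TCP z 125.4 puts its centre about 36.4 mm above the seat, and the push is about 7 N. Now I search by turning about 8° at a time, with a guard that stops when the force or the height drops.

```bash
cat > chk.py <<'E'
from cell import manip
import sys
s=manip.read_state(); z=s["eef_pos"][2]; f=s["contact_force"][2]
print("CHK z %.2f Fz %.1f Mz %.2f F %s j6 %.3f"%(z,f,s["moment"][2],s["contact_force"].round(1),s["joint_pos"][5]))
sys.exit(z<124.7 or f<2.5 or f>20)
E
python3 -m pendant '{"translation":[[0,0,0],[0,0,0],[0,0,0]],"turn":[[0,0,0.022],[0,0,0.022],[0,0,0]],"claw":[1,1,1]}' && python3 chk.py &&
python3 -m pendant '{"translation":[[0,0,0],[0,0,0],[0,0,0]],"turn":[[0,0,0.022],[0,0,0.022],[0,0,0]],"claw":[1,1,1]}' >/dev/null && python3 chk.py &&
python3 -m pendant '{"translation":[[0,0,0],[0,0,0],[0,0,0]],"turn":[[0,0,0.022],[0,0,0.022],[0,0,0]],"claw":[1,1,1]}' >/dev/null && python3 chk.py &&
python3 -m pendant '{"translation":[[0,0,0],[0,0,0],[0,0,0]],"turn":[[0,0,0.022],[0,0,0.022],[0,0,0]],"claw":[1,1,1]}' >/dev/null && python3 chk.py
```

```text
clock: 9.88
eef_pos: [550.1, 207.6, 125.4]
tool_rot: [0.001, 0.299, 0.954, 0.0]
contact_force: [0.6, -0.8, 6.5]
grip_width: 55.3
CHK z 125.38 Fz 6.5 Mz -0.09 F [ 0.6 -0.8  6.5] j6 -0.801False
```

```bash
sed -i 's/sys.exit(\(.*\))/sys.exit(int(\1))/' chk.py
python3 -m pendant '{"translation":[[0,0,0],[0,0,0],[0,0,0]],"turn":[[0,0,0.022],[0,0,0.022],[0,0,0]],"claw":[1,1,1]}' >/dev/null && python3 chk.py &&
python3 -m pendant '{"translation":[[0,0,0],[0,0,0],[0,0,0]],"turn":[[0,0,0.022],[0,0,0.022],[0,0,0]],"claw":[1,1,1]}' >/dev/null && python3 chk.py &&
python3 -m pendant '{"translation":[[0,0,0],[0,0,0],[0,0,0]],"turn":[[0,0,0.022],[0,0,0.022],[0,0,0]],"claw":[1,1,1]}' >/dev/null && python3 chk.py &&
python3 -m pendant '{"translation":[[0,0,0],[0,0,0],[0,0,0]],"turn":[[0,0,0.022],[0,0,0.022],[0,0,0]],"claw":[1,1,1]}' >/dev/null && python3 chk.py
```

```text
CHK z 125.34 Fz 5.5 Mz 0.00 F [ 0.3 -0.7  5.5] j6 -0.663
CHK z 124.93 Fz 4.2 Mz -0.04 F [ 0.4 -1.8  4.2] j6 -0.526
CHK z 123.93 Fz -2.4 Mz 0.00 F [ 0.9 -0.7 -2.4] j6 -0.389
```

The push vanished (Fz −2.4) and z fell 1.4 mm, so the keyways are probably over the lugs. Now I push down gently.

```bash
python3 -m pendant '{"translation":[[0,0,0.04],[0,0,0.04],[0,0,0.04],[0,0,0]],"turn":[[0,0,0],[0,0,0],[0,0,0],[0,0,0]],"claw":[1,1,1,1]}'
python3 go.py 549.3 206.8 111.5
```

```text
clock: 10.97
eef_pos: [549.1, 207.6, 120.8]
tool_rot: [-0.0, 0.487, 0.873, -0.0]
contact_force: [-0.3, -0.1, -0.9]
grip_width: 55.6
[549.1323332  207.61947897 120.78638925] units [-0.032 -0.011  0.371] F [-0.27768897 -0.12100657 -0.89090736] M [-0.04748177  0.01706387  0.00241311] w 55.57264540019743 j6 -0.3904200360613455 10.9667 tilt/y [[ 8.513e-01  5.248e-01 -7.000e-04]
 [-8.000e-04 -1.000e-04 -1.000e+00]]
```

```bash
python3 -m pendant '{"translation":[[0,0,0.06],[0,0,0.06],[0,0,0.06],[0,0,0],[0,0,0]],"turn":[[0,0,0],[0,0,0],[0,0,0],[0,0,0],[0,0,0]],"claw":[1,1,1,1,1]}'
python3 -m pendant '{"translation":[[0,0,0.06],[0,0,0.06],[0,0,0.06],[0,0,0],[0,0,0]],"turn":[[0,0,0],[0,0,0],[0,0,0],[0,0,0],[0,0,0]],"claw":[1,1,1,1,1]}'
python3 go.py 549.3 206.8 111.5
```

```text
clock: 11.38
eef_pos: [549.4, 207.6, 117.0]
tool_rot: [0.0, 0.488, 0.873, 0.0]
contact_force: [-2.2, -0.1, 2.0]
grip_width: 55.3
clock: 11.8
eef_pos: [549.4, 207.6, 112.4]
tool_rot: [0.0, 0.488, 0.873, 0.0]
contact_force: [-2.2, -0.5, 5.0]
grip_width: 55.4
[549.43292694 207.64461858 112.43972876] units [-0.026 -0.022  0.038] F [-2.23942931 -0.45361512  4.9509653 ] M [-0.16447118  0.43783236  0.02787069] w 55.369146071856356 j6 -0.3891408085095332 11.8 tilt/y [[ 8.519e-01  5.237e-01  3.000e-04]
 [ 3.000e-04  0.000e+00 -1.000e+00]]
```

```bash
python3 -m pendant '{"translation":[[0,0,0.04],[0,0,0.04],[0,0,0],[0,0,0]],"turn":[[0,0,0],[0,0,0],[0,0,0],[0,0,0]],"claw":[1,1,1,1]}'
python3 -m pendant '{"translation":[[0,0,0.04],[0,0,0],[0,0,0]],"turn":[[0,0,0],[0,0,0],[0,0,0]],"claw":[1,1,1]}'
python3 go.py 549.3 206.8 111.5
```

```text
clock: 12.13
eef_pos: [549.5, 207.6, 111.4]
tool_rot: [0.0, 0.488, 0.873, 0.0]
contact_force: [-5.7, -1.8, 12.7]
grip_width: 55.1
clock: 12.38
eef_pos: [549.5, 207.6, 111.4]
tool_rot: [0.001, 0.488, 0.873, 0.0]
contact_force: [-9.0, -2.2, 21.4]
grip_width: 55.4
[549.50114086 207.64555582 111.38922277] units [-0.025 -0.025 -0.004] F [-9.02410268 -2.2336543  21.35472891] M [-0.54707343  1.58732908  0.03909032] w 55.416912802415695 j6 -0.3890709042260409 12.3833 tilt/y [[ 8.518e-01  5.239e-01  1.000e-03]
 [ 1.200e-03 -1.000e-04 -1.000e+00]]
```

z stopped at 111.4 (111.5 expected for home) while the force rose to 21 N, which fits contact with the gasket. I'll check from the camera that the cell did not slip up in the fingers.

```bash
python3 -m pendant '{"translation":[[0,0,0],[0,0,0],[0,0,0],[0,0,0],[0,0,0]],"turn":[[0,0,0],[0,0,0],[0,0,0],[0,0,0],[0,0,0]],"claw":[1,1,1,1,1]}'
python3 go.py 549.3 206.8 111.5
python3 - <<'E'
from cell import manip
from h import *
s=manip.snapshot("side"); im=crop(s["img"],262,270,37,8)
g=lambda P:np.round(((topix(s,P)-[225,233]+.5)*8-.5)).astype(int)
for c,r,z,col in(((549.1,207),28,148,(0,0,255)),((549.1,207),28,103,(0,0,255)),((549.1,207),31,103,(255,0,0))):
    cv2.polylines(im,[g(circ(c,r,z))],True,col,1)
cv2.imwrite("pics/f.png",im)
E
```

```text
clock: 12.8
eef_pos: [549.5, 207.6, 111.4]
tool_rot: [0.001, 0.488, 0.873, 0.0]
contact_force: [-8.3, -2.5, 19.4]
grip_width: 55.0
[549.50304262 207.61641155 111.3985464 ] units [-0.024 -0.024 -0.004] F [-8.33049028 -2.53340169 19.43246233] M [-0.5377168   1.59997376 -0.02108306] w 55.002308735027526 j6 -0.389084157376673 12.8 tilt/y [[ 8.518e-01  5.238e-01  1.000e-03]
 [ 1.300e-03 -1.000e-04 -1.000e+00]]
```

View pics/f.png

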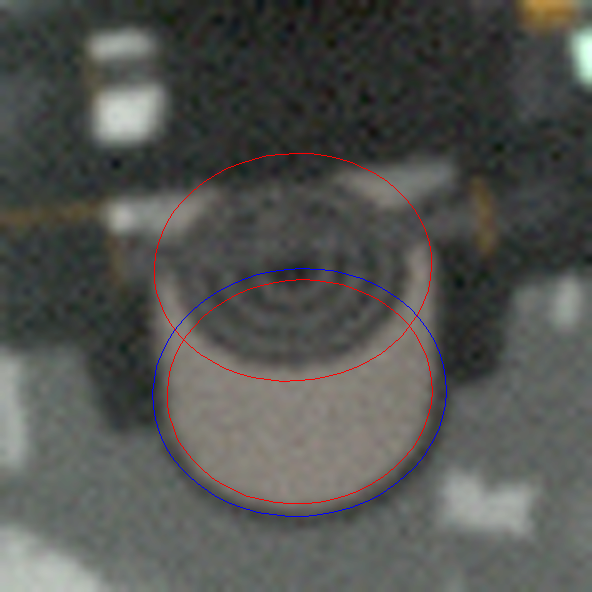

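The side view shows the cell's rim and body inside the predicted home outlines, with the lower rim at (300,503) on the gasket ring and the top at (293,267). It is upright and held, so I'm handing in.

```bash
python3 -c "
from cell import manip
manip.job_done()"
```

```text
the job is handed in; nothing more can be done
```

I picked up the cell, set it on the stub's lugs and turned it about 32° under a push of roughly 7 N until the keyways dropped. I then pushed it home against the valve pin and handed in at 12.8 s with the gripper still holding it.

**Last checks**
- **Height:** the tool stopped hard at z 111.4 mm, against 111.5 mm expected for home.
- **Push and grip:** the downward push was steady at about 19–21 N, and the jaws read about 55 mm on the 56 mm collar.
- **Position:** the side-camera overlay shows the cell upright on the gasket, within about 1 mm of the predicted home outline.

**What disagreed or wasn't checked**
- **Sideways load:** the wrist also showed about 8 N sideways and 1.6 N m in the final pose, with the tool tilted about 1 mrad. This probably means it is slightly off-centre, around 0.5 mm.
- **Valve pin:** its travel was not read directly. I inferred it from the cell's height and the rise in force.
- **Bottle, module and tin:** I did not photograph these again at the end. All moves passed clear of them.

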